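# Clamp the glued gearbox housing in the bench screw press

## Robot

A 6-joint arm with a two-finger parallel gripper is mounted at the origin on the work surface. World frame = base frame: x ahead of the robot, y to its left, z up, the work surface at z = 0. Lengths are in mm, angles in rad, forces in N, time in s.
With the tool pointing down it reaches from about 425 to 950 mm from the base axis. Payload 3.5 kg.
Tool frame: the origin (TCP) lies at the very end of the fingers, on their centre line; the grasp point (between the pads) lies env.tcp_to_grasp behind it (env.tcp_to_grasp is the distance from the TCP to the grasp point, in mm); y points along the fingers, x is the direction in which the jaws open and shut, and the axes are right-handed (so a half turn about y gives the same grasp; the last joint's range is limited). The gripper opens to 85 mm and grips with 20 to 120 N. Pads are 22 mm wide; open, the fingers measure 114 mm over their backs; the gripper's body (76 mm by 85 mm) begins 54 mm behind the grasp point. The pads swing forward as they close: fully open they stand 13 mm farther back than shut.
Start: joints at [-1.459, 0.286, 1.577, -0, 1.279, -0.15], TCP at [174.728, -651.979, 207.525] pointing down, gripper open.
Joint ranges: [-2.77, 2.77], [-0.9, 2.22], [0.21, 2.48], [-1.53, 4.67], [0.24, 2.81], [-2.84, 2.84]. Speed limits (rad/s): [2.79, 2.79, 3.14, 3.14, 3.14, 3.14].

## Interface

Orientations are given as [roll, pitch, yaw] about the fixed x, y, z axes, in that order (R = Rz(yaw) Ry(pitch) Rx(roll)).
In Python, from plant import env gives the robot as it stands.
- The arm moves only by the tool servo_tool, never from a script. Its argument "motion" is a list of rows, each an object with "rotation": the turn, a rotation vector about the tool's x, y, z in units of 8 degrees (1.0 is 8 degrees), a list of three; "slide": the shift along the tool's x, y, z in units of 25 mm (1.0 is 25 mm), a list of three; "hand": the gripper command: -1 is shut, 1 is fully open, values between are in proportion. In form: [{"rotation": [rx, ry, rz], "slide": [tx, ty, tz], "hand": hand}, ...]. A call has 1 to 10 rows; each row shifts and turns the pose as measured when the row begins, along the tool's axes as they then stand; what a row does not reach is not made up. A row lasts 1/8 s, in which the tool goes at most 62.5 mm and 10.7 degrees, less where a joint would pass 70% of its speed; a pose out of reach is approached as far as the arm can. A call is refused whole if a number of a shift passes 1 or a number of a turn 1, either way. A call with a gripper value outside its range is refused whole. The fingers move at their own pace and stop on an object; "grip_force" is the grip in N (left out, the last holds). Time passes only in rows, so rows that do not move let the fingers close. It gives the time, the measured TCP pose, the force and the opening at its end, in the units of the state.
- env.get_state(): the state, without advancing time (a new reading comes with each control period).
- env.capture(name): name is "scene" or "top"; returns a dict with "color" (480x640x3 uint8, red, green, blue), "z_map" (480x640 float32, mm along the optical axis (not along the pixel's ray), 0 where there is no reading), "fx", "fy", "cx", "cy" (pixels), "pose" (4x4, takes a point from camera to world coordinates). Camera axes: x right, y down, z forward; pixel columns grow to the right and rows downward; lengths in mm; the calibration is good to about 2 mm. A picture is of the moment at which its call begins.
- env.job_done(): hands the job in, once; it reports no verdict.
The state is a dict: "time_s": time; "joints": joint angles; "dq": joint speeds; "joint_efforts": joint torques, N m; "tcp_pos": TCP position; "orientation": TCP orientation; "wrist_force": force on the tool from outside, world axes, zero at the start; "torque": the same for the moment, N m; "grip_width": opening from 0.0 (shut) to 1.0 (fully open).
Only numpy, scipy, OpenCV 4.12 (cv2) and the standard library are available. Lean on these libraries where they do the work, as an engineer would, in place of code of your own. Each camera call takes 0.05 s, during which the arm holds its last target.

## Task

The tall two-shell gearbox housing has just been glued and stands in one of the two bench screw presses. Wind that press down clockwise by its crank until its plate just meets the housing, then give it a quarter turn more, without overtightening, and let go. Leave the other press, with the flat bracket in it, alone.

Things in the scene. Friction and masses are not known exactly. Their poses are not given: they have to be found in the camera images.
- press: grey bench screw press holding the gearbox housing, fixed; base 150 x 190 x 22 mm, two columns at its y -82/+82 mm, bridge along y (50 mm wide, top 205 mm up). Origin: underside centre, z up. The crank turns on the vertical axis through it: arm top 225 mm up; 70 mm out stands its knob, an upright black sleeve, 22 mm diameter, 227 to 277 mm up; it spins freely, so a grip need not turn with it.
- crank (a joint): turn of that press's crank, rad, 0 to 5.9, growing clockwise seen from above; this lowers the pressing plate 32 mm per full turn. The arm points along the press's +x at 0, -y at pi/2, -x at pi, +y at 3pi/2. It starts between 0.6 and 1.8. At 0 the plate's underside is 102 mm above the table. The crank keeps its height, needs 2 to 3 N at the knob and stays where it is left.
- housing: orange printed gearbox housing, 96 x 70 mm, 56 mm tall, dark seam halfway up, round corner posts; loose on the press's bed (bed top 30 mm above the table) under its 70 x 70 mm steel plate, which meets the housing's top with the crank at pi. The plate is sprung (1.5 N/mm): past contact it stands still while the crank turns on. Origin: centre of its underside, z up.
- spare_crank_knob (a point): middle of the crank knob of the other press, which looks the same, 0.3 m or more to the side, and holds a flat orange bracket (100 x 60 mm, 16 mm tall); to be left alone.

How it is judged:
By the outcome, as a careful person would: the job done as asked, in the order asked, and still so for the second after the job is handed in, with the robot touching nothing.
It also fails if it takes over 45 s, if anything falls off the work surface, if the arm or the gripper's body presses on something with over 40 N, if the wrist force passes 120 N, or if a joint passes its speed limit or range.

## Working session

There is one attempt and no reset: what is moved stays moved. The work goes in short steps, Python scripts to look and compute and a tool call to move; the robot and the scene stay as the last step left them, time stands still between calls to the robot, and variables do not carry over. Pictures are saved under pics/ and viewed, and the job is handed in when it is done.

Besides the shell and the picture viewer there is one more tool, called as name([rows], argument=value, ...), one row to a line, values as JSON. servo_tool: Moves the arm, as the interface text tells. Its arguments: {"type":"object","properties":{"motion":{"type":"array","items":{"type":"object","properties":{"rotation":{"type":"array","items":{"type":"number"}},"slide":{"type":"array","items":{"type":"number"}},"hand":{"type":"number"}}}},"grip_force":{"type":"number"}},"required":["motion"]}

```bash
ls; mkdir -p pics; python3 - <<'E'
from plant import env
import cv2,numpy as np
for n in("scene","top"):
    c=env.capture(n); cv2.imwrite(f"pics/{n}0.png",c["color"][:,:,::-1]); print(n,c["fx"],c["fy"],c["cx"],c["cy"]);print(np.round(c["pose"],3))
s=env.get_state()
for k in s: print(k,np.round(s[k],3))
print(env.tcp_to_grasp)
E
```

```text
pics
scene 476.0655744200402 476.0655744200402 321.86835349120383 237.74760573422614
[[-2.170000e-01  5.110000e-01 -8.320000e-01  1.106682e+03]
 [ 9.760000e-01  1.200000e-01 -1.810000e-01  1.265230e+02]
 [ 8.000000e-03 -8.510000e-01 -5.250000e-01  5.038480e+02]
 [ 0.000000e+00  0.000000e+00  0.000000e+00  1.000000e+00]]
top 587.8468963391005 587.8468963391005 311.9407758161496 241.43984741218998
[[-1.50000e-02 -9.74000e-01  2.26000e-01  4.11602e+02]
 [-1.00000e+00  1.60000e-02  1.00000e-03  5.77300e+00]
 [-5.00000e-03 -2.26000e-01 -9.74000e-01  9.17232e+02]
 [ 0.00000e+00  0.00000e+00  0.00000e+00  1.00000e+00]]
time_s 0.1
joints [-1.459  0.287  1.578 -0.     1.279 -0.15 ]
dq [-0.001 -0.003 -0.004 -0.002  0.    -0.002]
joint_efforts [ 1.000e-03 -4.073e+01 -2.937e+01 -0.000e+00  3.000e-03  0.000e+00]
tcp_pos [ 174.675 -651.328  206.262]
orientation [-1.57   0.002 -1.309]
wrist_force [ 0.33  -0.216  0.406]
torque [-0.02  -0.021  0.003]
grip_width 1.001
18.700000000000003
```

View pics/scene0.png

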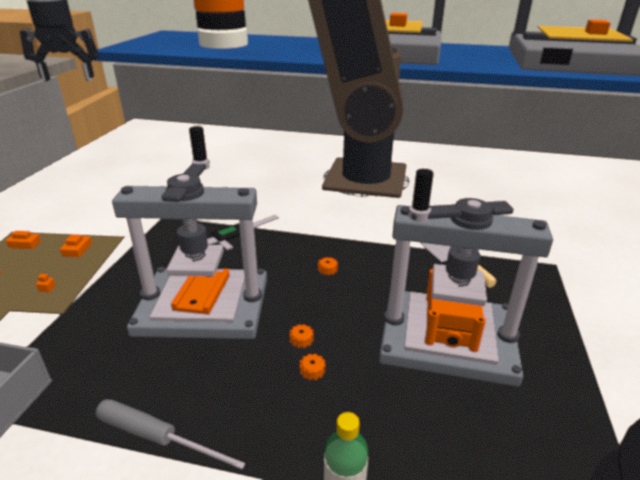

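View pics/top0.png

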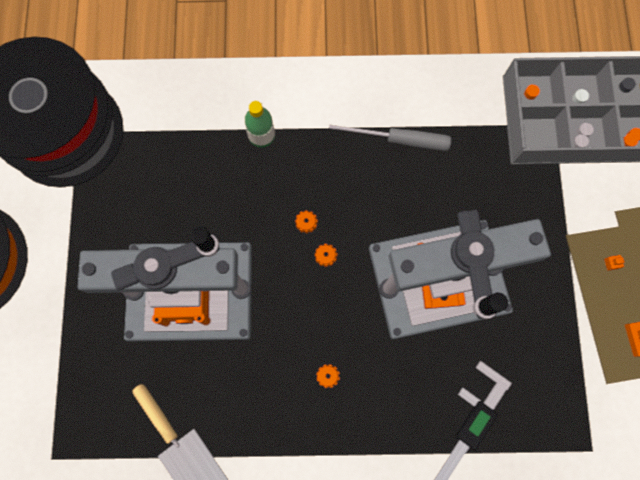

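The top view has the housing press on the left: hub (151,265), knob (205,240), which is at +y. The bracket press is on the right. In the scene view the housing press is also on the right, with its knob at (423,190). Next I'll measure these.

```bash
cat > h.py <<'E'
import numpy as np
def ray(c,u,v):
    d=np.array([(u-c["cx"])/c["fx"],(v-c["cy"])/c["fy"],1.]);P=np.array(c["pose"]);return P[:3,3],P[:3,:3]@d
def onz(c,u,v,z):
    o,d=ray(c,u,v);return o+d*(z-o[2])/d[2]
def cloud(c):
    Z=c["z_map"];v,u=np.mgrid[:480,:640];P=np.array(c["pose"])
    X=np.stack([(u-c["cx"])/c["fx"]*Z,(v-c["cy"])/c["fy"]*Z,Z],-1)@P[:3,:3].T+P[:3,3]
    X[Z<=0]=np.nan;return X
E
python3 - <<'E'
from plant import env
import cv2,numpy as np
from h import *
for n,rs in(("top",(180,360,60,270)),("scene",(150,390,370,560))):
    c=env.capture(n);im=c["color"];a,b,l,r=rs
    cv2.imwrite(f"pics/{n}_crop.png",cv2.resize(im[a:b,l:r,::-1],None,fx=2.4 if n=="scene" else 3,fy=2.4 if n=="scene" else 3,interpolation=cv2.INTER_CUBIC))
    X=cloud(c)
    sub=X[a:b,l:r].reshape(-1,3)
    print(n,np.histogram(sub[:,2][~np.isnan(sub[:,2])],bins=np.arange(-10,300,10)))
    sel=sub[(sub[:,2]>262)&(sub[:,2]<290)]; print("knob pts",len(sel),np.median(sel,0),sel.min(0),sel.max(0))
    s2=sub[(sub[:,2]>198)&(sub[:,2]<211)]
    if n=="top":
        xy=s2[:,:2].astype(np.float32);r_=cv2.minAreaRect(xy);print("bridge",r_,s2[:,2].mean())
    for z in (205,225,240,277):
        print(z, onz(c,*( (151,265) if n=="top" else (474,208)),z).round(1))
np.save("/tmp/x.npy",0)
E
```

```text
top (array([ 6076, 17196,   380,  3607,  1082,   110,   155,    95,   113,
         690,    31,   697,    85,    17,    15,    12,     0,     0,
          19,   215,   219,  3587,   503,  2243,    84,    44,    42,
          51,   292,     1]), array([-10,   0,  10,  20,  30,  40,  50,  60,  70,  80,  90, 100, 110,
       120, 130, 140, 150, 160, 170, 180, 190, 200, 210, 220, 230, 240,
       250, 260, 270, 280, 290]))
knob pts 332 [569.02581779 132.83823426 276.51695414] [559.8029069  123.31147257 262.14061181] [581.02627774 143.66927943 280.34687564]
bridge ((546.0535888671875, 199.68536376953125), (194.3177947998047, 51.65520477294922), 89.9994125366211) 205.26027586842795
205 [550.5 205.8 205. ]
225 [546.6 200.2 225. ]
240 [543.7 196.  240. ]
277 [536.4 185.6 277. ]
scene (array([ 1579, 21038,  1624,  3682,  2428,   577,   660,   559,   598,
        1262,   309,  1509,   315,   270,   385,   400,   588,   221,
         236,  1091,  1098,  2167,   607,  1353,   156,   137,   140,
         143,   189,     0]), array([-10,   0,  10,  20,  30,  40,  50,  60,  70,  80,  90, 100, 110,
       120, 130, 140, 150, 160, 170, 180, 190, 200, 210, 220, 230, 240,
       250, 260, 270, 280, 290]))
knob pts 304 [578.99093849 133.30999677 272.59759187] [563.12244108 122.68716405 262.10697385] [584.42384873 144.24097862 278.28519133]
205 [512.3 205.4 205. ]
225 [552.1 200.2 225. ]
240 [581.9 196.2 240. ]
277 [655.5 186.4 277. ]
```

```bash
echo
```

```text
(no output)
```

View pics/top_crop.png

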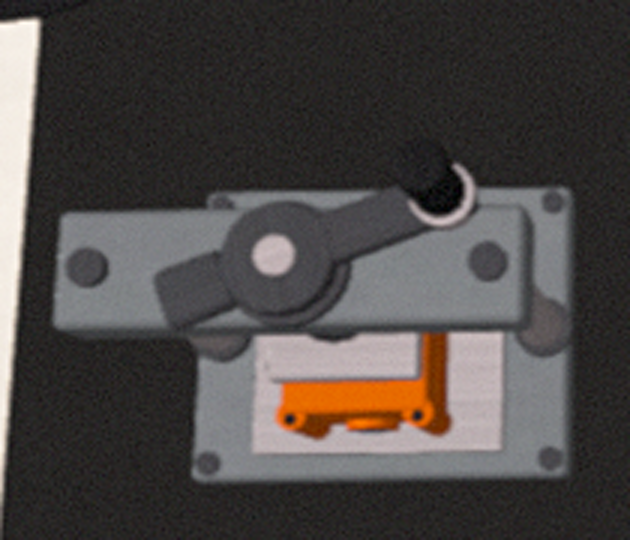

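View pics/scene_crop.png

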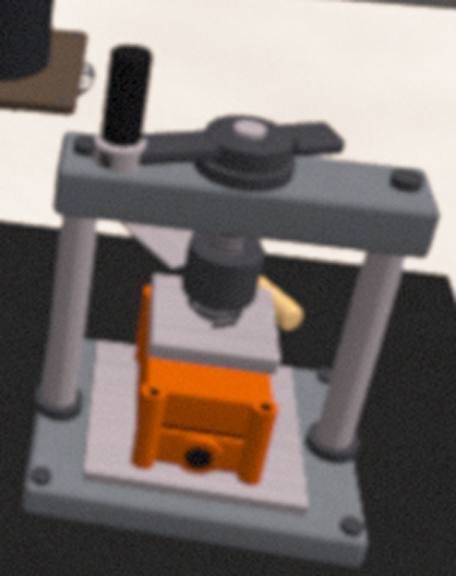

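```bash
python3 - <<'E'
from plant import env
import numpy as np
from h import *
c=env.capture("top");X=cloud(c)
A=onz(c,89,269,208);B=onz(c,222.7,267.3,208);print("bolts",A,B,(A+B)/2,"yaw",np.arctan2(-(A-B)[0],(A-B)[1]))
b=[onz(c,60+u/3,180+v/3,24) for u,v in((208,463),(550,458),(553,202),(222,203))];print(np.round(b,1));d=b[0]-b[1];print("yaw",np.arctan2(-d[0],d[1]));d=b[3]-b[2];print(np.arctan2(-d[0],d[1]),np.mean(b,0))
print("hub top",X[263:267,149:153,2].mean(), "hub disc",X[272:276,144:150,2].mean())
m=(X[...,2]>268)&(X[...,2]<285)&(X[...,1]>100)&(X[...,1]<160);k=X[m];print("knob top",len(k),k.mean(0),np.median(k,0),(k.min(0)+k.max(0))/2)
h=X[262:269,147:155].reshape(-1,3);print(h.mean(0))
m=(X[...,2]>268)&(X[...,2]<285);k=X[m];k=k[k[:,1]<0];print("spare knob",len(k),k.mean(0) if len(k) else 0)
E
```

```text
bolts [546.14225609 280.94265522 208.        ] [545.57787615 116.74430328 208.        ] [545.86006612 198.84347925 208.        ] yaw -0.0034371704537341117
[[479.9 284.4  24. ]
 [479.7 112.5  24. ]
 [611.4 112.4  24. ]
 [613.7 284.5  24. ]]
yaw -0.0013144791701088987
-0.013436510568148517 [546.18577668 198.44942053  24.        ]
hub top 229.64260994421164 hub disc 226.2284830529054
knob top 305 [569.64850036 133.23658779 276.10552671] [569.59449992 133.03105003 276.60477166] [570.30777908 133.65230454 273.91226001]
[545.72229519 199.53799974 229.45310632]
spare knob 334 [ 489.26317094 -194.2707002   276.54005411]
```

Press axis is about (546,199) with yaw near 0. The knob is at (569.8,133.2), so the crank reads about 1.22 rad and the radius is 70 mm, as expected. I'll raise the arm and turn the tool to yaw 0.

servo_tool([
  {"rotation": [0,-1,0],"slide": [0,-1,0],"hand": 1},
  {"rotation": [0,-1,0],"slide": [0,-1,0],"hand": 1},
  {"rotation": [0,-1,0],"slide": [0,-1,0],"hand": 1},
  {"rotation": [0,-1,0],"slide": [0,-1,0],"hand": 1},
  {"rotation": [0,-1,0],"slide": [0,-1,0],"hand": 1},
  {"rotation": [0,-1,0],"slide": [0,-1,0],"hand": 1},
  {"rotation": [0,-1,0],"slide": [0,0,0],"hand": 1},
  {"rotation": [0,-1,0],"slide": [0,0,0],"hand": 1},
  {"rotation": [0,-1,0],"slide": [0,0,0],"hand": 1},
], grip_force=40)

```text
time_s: 1.38
tcp_pos: [174.6, -651.0, 359.3]
orientation: [-1.565, 0.001, -0.011]
wrist_force: [0.7, 0.3, -0.7]
grip_width: 1.002
```

servo_tool([
  {"rotation": [0,0,0],"slide": [1,0,1],"hand": 0.3},
  {"rotation": [0,0,0],"slide": [1,0,1],"hand": 0.3},
  {"rotation": [0,0,0],"slide": [1,0,1],"hand": 0.3},
  {"rotation": [0,0,0],"slide": [1,0,1],"hand": 0.3},
  {"rotation": [0,0,0],"slide": [1,0,1],"hand": 0.3},
  {"rotation": [0,0,0],"slide": [1,0,1],"hand": 0.3},
  {"rotation": [0,0,0],"slide": [1,0,1],"hand": 0.3},
  {"rotation": [0,0,0],"slide": [1,0,1],"hand": 0.3},
  {"rotation": [0,0,0],"slide": [1,0,1],"hand": 0.3},
  {"rotation": [0,0,0],"slide": [1,0,1],"hand": 0.3},
])

```text
time_s: 2.62
tcp_pos: [432.5, -396.9, 358.2]
orientation: [-1.562, 0.001, -0.015]
wrist_force: [-0.4, -0.9, -0.5]
grip_width: 0.649
```

servo_tool([
  {"rotation": [0,0,0],"slide": [0.3,0,1],"hand": 0.3},
  {"rotation": [0,0,0],"slide": [0.3,0,1],"hand": 0.3},
  {"rotation": [0,0,0],"slide": [0.3,0,1],"hand": 0.3},
  {"rotation": [0,0,0],"slide": [0.3,0,1],"hand": 0.3},
  {"rotation": [0,0,0],"slide": [0.3,0,1],"hand": 0.3},
  {"rotation": [0,0,0],"slide": [0.3,0,1],"hand": 0.3},
  {"rotation": [0,0,0],"slide": [0.3,0,1],"hand": 0.3},
  {"rotation": [0,0,0],"slide": [0.3,0,1],"hand": 0.3},
  {"rotation": [0,0,0],"slide": [0.3,0,1],"hand": 0.3},
  {"rotation": [0,0,0],"slide": [0.3,0,1],"hand": 0.3},
])

```text
time_s: 3.88
tcp_pos: [513.2, -138.1, 359.0]
orientation: [-1.561, 0.002, -0.013]
wrist_force: [-0.5, -0.6, -0.8]
grip_width: 0.651
```

servo_tool([
  {"rotation": [0,0,0],"slide": [0.22,0,1],"hand": 0.3},
  {"rotation": [0,0,0],"slide": [0.22,0,1],"hand": 0.3},
  {"rotation": [0,0,0],"slide": [0.22,0,1],"hand": 0.3},
  {"rotation": [0,0,0],"slide": [0.22,0,1],"hand": 0.3},
  {"rotation": [0,0,0],"slide": [0.22,0,1],"hand": 0.3},
  {"rotation": [0,0,0],"slide": [0.22,0,1],"hand": 0.3},
  {"rotation": [0,0,0],"slide": [0.22,0,1],"hand": 0.3},
  {"rotation": [0,0,0],"slide": [0.22,0,1],"hand": 0.3},
  {"rotation": [0,0,0],"slide": [0.22,0,1],"hand": 0.3},
  {"rotation": [0,0,0],"slide": [0.22,0,1],"hand": 0.3},
])

```text
time_s: 5.12
tcp_pos: [571.8, 120.1, 360.4]
orientation: [-1.561, 0.003, -0.013]
wrist_force: [0.5, 0.5, -0.2]
grip_width: 0.649
```

servo_tool([
  {"rotation": [0,0,0],"slide": [0,0,0.4],"hand": 0.3},
  {"rotation": [0,0,0],"slide": [0,0,0],"hand": 0.3},
])

```text
time_s: 5.38
tcp_pos: [571.7, 131.3, 360.1]
orientation: [-1.561, 0.004, -0.011]
wrist_force: [0.8, 0.5, -0.1]
grip_width: 0.653
```

servo_tool([
  {"rotation": [-0.07,0,0],"slide": [-0.07,0.8,0.08],"hand": 0.3},
  {"rotation": [0,0,0],"slide": [0,0.8,0],"hand": 0.3},
  {"rotation": [0,0,0],"slide": [0,0.8,0],"hand": 0.3},
  {"rotation": [0,0,0],"slide": [0,0.8,0],"hand": 0.3},
  {"rotation": [0,0,0],"slide": [0,0.8,0],"hand": 0.3},
  {"rotation": [0,0,0],"slide": [0,0.7,0],"hand": 0.3},
  {"rotation": [0,0,0],"slide": [0,0,0],"hand": 0.3},
])

```text
time_s: 6.25
tcp_pos: [565.2, 129.1, 228.5]
orientation: [-1.574, 0.014, -0.016]
wrist_force: [0.1, 0.4, 1.7]
grip_width: 0.649
```

```bash
python3 - <<'E'
from plant import env
import cv2
c=env.capture("scene"); cv2.imwrite("pics/s1.png",cv2.resize(c["color"][80:380,320:600,::-1],None,fx=2,fy=2))
s=env.get_state();print(s["tcp_pos"],s["orientation"],s["wrist_force"])
E
```

```text
[565.81738581 129.10987905 229.77571794] [-1.57388876  0.01243937 -0.01588162] [-0.6912139  -0.00304478  1.07137967]
```

View pics/s1.png

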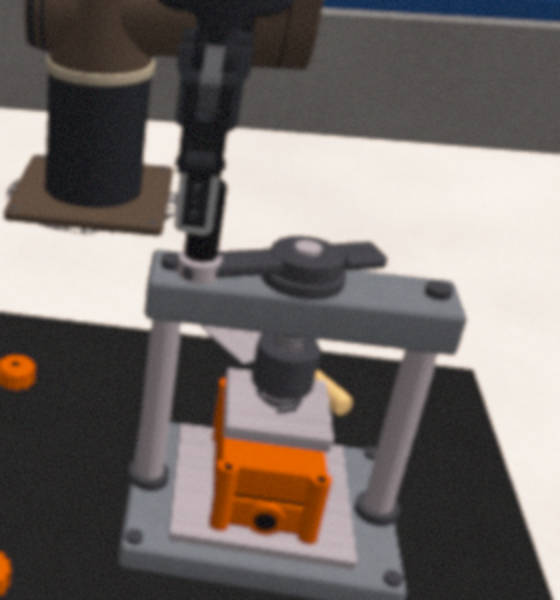

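The picture shows the fingers straddling the knob near (200,215), but a little low. I'll lift slightly, centre and close.

servo_tool([
  {"rotation": [0,0,0],"slide": [0.16,-0.36,0.16],"hand": 0.3},
  {"rotation": [0,0,0],"slide": [0,0,0],"hand": -1},
  {"rotation": [0,0,0],"slide": [0,0,0],"hand": -1},
  {"rotation": [0,0,0],"slide": [0,0,0],"hand": -1},
  {"rotation": [0,0,0],"slide": [0,0,0],"hand": -1},
], grip_force=40)

```text
time_s: 6.92
tcp_pos: [571.7, 133.6, 242.6]
orientation: [-1.574, 0.007, -0.016]
wrist_force: [-0.1, -0.1, -1.7]
grip_width: 0.226
```

servo_tool([
  {"rotation": [0,0,0],"slide": [-0.54,0,-0.14],"hand": -1},
  {"rotation": [0,0,0],"slide": [-0.56,0,-0.03],"hand": -1},
  {"rotation": [0,0,0],"slide": [-0.55,0,0.08],"hand": -1},
  {"rotation": [0,0,0],"slide": [0,0,0],"hand": -1},
])

```text
time_s: 7.42
tcp_pos: [527.7, 131.0, 242.6]
orientation: [-1.575, 0.006, -0.016]
wrist_force: [-0.8, 1.0, -0.6]
grip_width: 0.227
```

servo_tool([
  {"rotation": [0,0,0],"slide": [-0.52,0,0.2],"hand": -1},
  {"rotation": [0,0,0],"slide": [-0.47,0,0.3],"hand": -1},
  {"rotation": [0,0,0],"slide": [-0.41,0,0.38],"hand": -1},
  {"rotation": [0,0,0],"slide": [-0.32,0,0.46],"hand": -1},
  {"rotation": [0,0,0],"slide": [0,0,0],"hand": -1},
])

```text
time_s: 8.05
tcp_pos: [482.6, 168.6, 242.6]
orientation: [-1.573, 0.003, -0.015]
wrist_force: [1.0, 1.8, -2.2]
grip_width: 0.226
```

servo_tool([
  {"rotation": [0,0,0],"slide": [-0.19,0,0.52],"hand": -1},
  {"rotation": [0,0,0],"slide": [-0.08,0,0.55],"hand": -1},
  {"rotation": [0,0,0],"slide": [0.03,0,0.56],"hand": -1},
  {"rotation": [0,0,0],"slide": [0.14,0,0.54],"hand": -1},
  {"rotation": [0,0,0],"slide": [0,0,0],"hand": -1},
])

```text
time_s: 8.68
tcp_pos: [481.4, 225.9, 242.6]
orientation: [-1.576, 0.003, -0.015]
wrist_force: [1.9, 0.7, -1.6]
grip_width: 0.229
```

```bash
python3 - <<'E'
from plant import env
import cv2
c=env.capture("scene"); cv2.imwrite("pics/s2.png",cv2.resize(c["color"][80:380,320:600,::-1],None,fx=2,fy=2))
s=env.get_state();print(s["tcp_pos"],s["orientation"],s["wrist_force"],s["torque"])
E
```

```text
[481.3766764  225.77125843 242.62976993] [-1.57552429  0.00269711 -0.01532314] [ 2.20797534  0.78446026 -2.5978295 ] [ 0.12846893 -0.51844267  0.01761459]
```

View pics/s2.png

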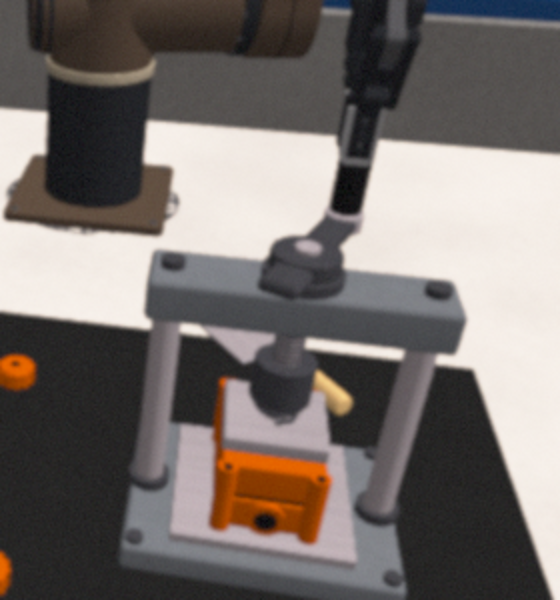

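The plate now sits on the housing, with the knob at about (345,205) in the crop and the crank near 3.53. I'll continue towards 4.71.

servo_tool([
  {"rotation": [0,0,0],"slide": [0.26,0,0.49],"hand": -1},
  {"rotation": [0,0,0],"slide": [0.36,0,0.43],"hand": -1},
  {"rotation": [0,0,0],"slide": [0.43,0,0.35],"hand": -1},
  {"rotation": [0,0,0],"slide": [0.5,0,0.26],"hand": -1},
  {"rotation": [0,0,0],"slide": [0.4,0,0.12],"hand": -1},
  {"rotation": [0,0,0],"slide": [0,0,0],"hand": -1},
])

```text
time_s: 9.48
tcp_pos: [533.4, 267.5, 242.6]
orientation: [-1.579, 0.008, -0.016]
wrist_force: [0.4, -2.4, 0.8]
grip_width: 0.228
```

servo_tool([
  {"rotation": [0,0,0],"slide": [0.47,0,0.03],"hand": -1},
  {"rotation": [0,0,0],"slide": [0,0,0],"hand": -1},
  {"rotation": [0,0,0],"slide": [0,0,0],"hand": -1},
])

```text
time_s: 9.85
tcp_pos: [546.2, 268.7, 242.6]
orientation: [-1.577, 0.007, -0.017]
wrist_force: [-2.1, -1.8, 1.1]
grip_width: 0.226
```

```bash
python3 - <<'E'
from plant import env
import cv2
c=env.capture("top"); cv2.imwrite("pics/t3.png",cv2.resize(c["color"][180:360,60:270,::-1],None,fx=3,fy=3))
s=env.get_state();print(s["tcp_pos"],s["wrist_force"])
E
```

```text
[546.08672986 268.66483564 242.57904376] [-0.91794653 -0.98561202  0.02378557]
```

View pics/t3.png

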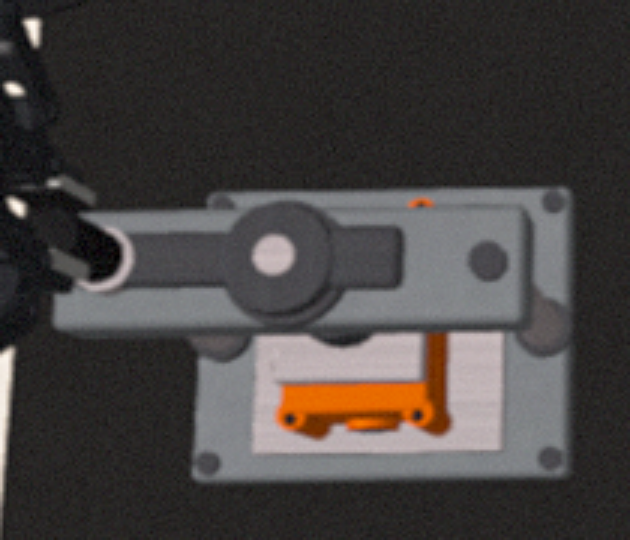

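The arm lies along the bridge, from (270,255) to the knob at (105,258), so the crank is at about 4.71. Next I'll open the fingers partway along x (tangential), then lift.

servo_tool([
  {"rotation": [0,0,0],"slide": [0,0,0],"hand": 0.3},
  {"rotation": [0,0,0],"slide": [0,0,0],"hand": 0.3},
  {"rotation": [0,0,0],"slide": [0,0,0],"hand": 0.3},
  {"rotation": [0,0,0],"slide": [0,0,0],"hand": 0.3},
  {"rotation": [0,0,0],"slide": [0,-0.5,0],"hand": 0.3},
  {"rotation": [0,0,0],"slide": [0,-1,0],"hand": 0.3},
  {"rotation": [0,0,0],"slide": [0,-1,0],"hand": 0.3},
  {"rotation": [0,0,0],"slide": [0,-1,0],"hand": 0.3},
  {"rotation": [0,0,0],"slide": [0,-1,0],"hand": 0.3},
  {"rotation": [0,0,0],"slide": [0,0,0],"hand": 0.3},
])

```text
time_s: 11.15
tcp_pos: [546.8, 270.8, 363.4]
orientation: [-1.572, 0.002, -0.016]
wrist_force: [-0.7, 0.9, 0.7]
grip_width: 0.651
```

```bash
python3 - <<'E'
from plant import env
import cv2,numpy as np
from h import *
for n in("top","scene"):
    c=env.capture(n); cv2.imwrite(f"pics/{n}4.png",c["color"][:,:,::-1]);X=cloud(c)
    m=(X[...,2]>255)&(X[...,2]<282)&(abs(X[...,1]-269)<25)&(abs(X[...,0]-546)<40);k=X[m]
    print(n,len(k))
    if len(k):print(np.median(k,0),k.min(0),k.max(0))
    m=(X[...,2]>268)&(X[...,2]<285)&(X[...,1]<-100)&(X[...,0]>420)&(X[...,0]<560);k=X[m];print("spare",k.mean(0) if len(k) else 0)
print(env.get_state()["tcp_pos"])
E
```

```text
top 418
[544.67361357 265.97304779 275.76503158] [535.5507123  258.27346456 255.33472406] [556.63908122 278.98439814 279.7614144 ]
spare [ 489.24934175 -194.22178557  276.34643872]
scene 434
[554.58296775 267.00521011 269.11562426] [539.26655149 257.83584154 255.01923936] [559.90074059 279.69987278 278.3082474 ]
spare [ 495.53618142 -193.96987606  274.13774337]
[545.75938339 270.42691552 359.64438331]
```

View pics/top4.png

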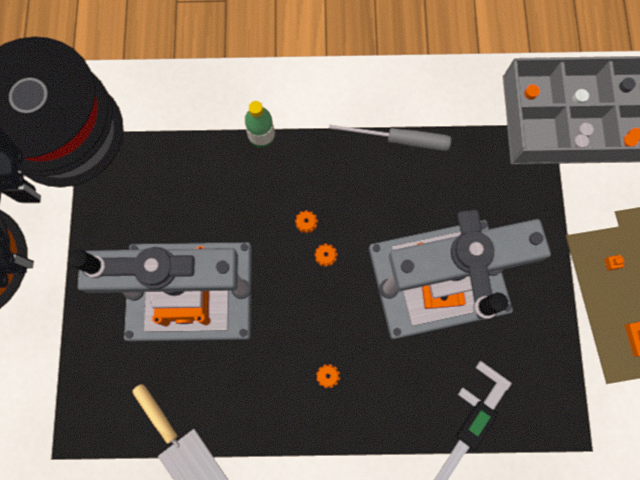

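View pics/scene4.png

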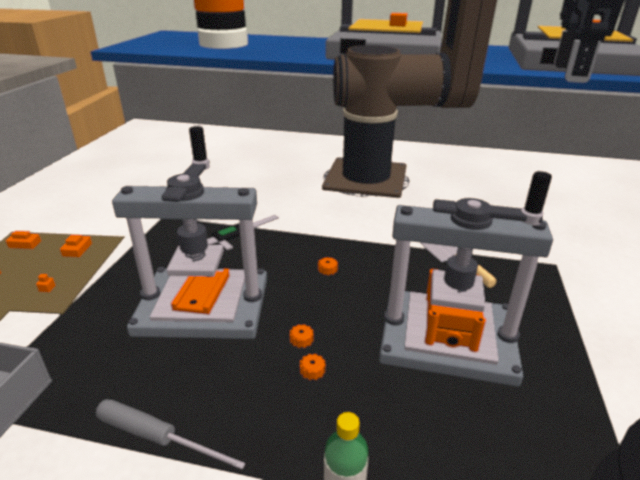

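The knob stands at (90,262) in the top view, along +y on the bridge line. The spare press hasn't moved, the housing is in place, and the gripper is well clear.

```bash
python3 -c "
from plant import env
print(env.job_done())"
```

```text
the job is handed in; nothing more can be done
None
```

I wound the housing press clockwise from about 1.22 rad to about 4.7 rad, a quarter turn past the contact point at π. Then I let go, lifted the gripper clear and handed the job in at about 11 s.

**Crank angle:** With the knob still gripped, the tool position gave 4.71 rad. After release, the top camera put the knob at x of about 544.7 mm against an axis at 546 mm, so roughly 4.70 rad. The scene camera's depth median, x = 554.6 mm, did not match. That camera mostly sees the near side of the knob, and the 2 mm calibration adds some error, so I relied on the other two readings.

**Rest of the scene:** In the final pictures the plate sits on the housing and the housing looks unmoved. The bracket press is untouched, with its knob within 0.1 mm of its first top-camera reading. Wrist force stayed at only a few newtons in every reading.

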